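# Lay the tall amber bottle on the bottle roller

## Task

The tall amber bottle has settled and is to be rolled. Swing the clear cover of the bottle roller up until it stands upright or farther back and leave it up, then lay the tall amber bottle gently on its side in the valley between the two rubber rollers, its cap toward the end away from the drive housing and its whole barrel on the rollers. Let go of everything, and do not knock the shorter amber bottle about.

Things in the scene. Friction and masses are not known exactly. Their poses are not given: they have to be found in the camera images.
- roller_mixer: Bottle roller: white bench machine, fixed, 200 mm deep, 275 mm long, about 130 mm high with its cover shut. Origin at table height below the middle of the valley between the rollers; +x to its back (hinge side), +y along the rollers from the drive housing to the open end, z up. Base x -85 to +115, 28 mm high; two posts at x 104, to 122 mm; low end plate at y 91 to 103, x -56 to 56, 64 mm high.
- cradle (a point): Middle of the valley between two parallel black rubber rollers, 86 mm above the table: the axis of a 59 mm bottle lying there passes here, along the roller's y. Rollers 28 mm diameter, 170 mm long (y -85 to +85), axes at x -22 and +22, 48 mm up; they turn freely with slight drag.
- drive_housing (a point): Top centre of the drive housing, a white box with a knob and rocker switch on its front, at one end of the rollers: 119 mm high, y -161 to -91, x -80 to +106 mm in the roller's frame.
- cover (a joint): Angle of the clear cover, rad: 0 shut (flat above the rollers), grows as its front edge swings up and back, 1.57 upright, stop at 1.80. The hinge has friction: the cover stays wherever it is left, and swinging it takes about 4 N at the handle. Starts shut or ajar (0 to 0.5).
- cover_handle (a point): Middle of the cover's round grip bar: dark steel, 10 mm diameter, 100 mm long along the roller's y. It lies in the plane of the cover, 40 mm clear in front of its front rail, 205 mm from the hinge axis: shut at x -105, 126 mm up; upright 331 mm up. Can be pinched from above, one finger between bar and rail, and turns between the pads as the cover swings.
- cover_hinge (a point): Fixed point on the cover's hinge axis, in line with the middle of the bar: x 100, y -26, z 126 mm in the roller's frame. The axis runs along the roller's y. Cover: 165 mm from hinge to front edge, y -151 to +99.
- tall_bottle: Tall round amber bottle with a dark screw cap, 135 mm high, about 0.2 kg, standing on the table at the start. Origin at the centre of its underside, z through the cap. Barrel 59 mm diameter from 0 to 78 mm, shoulder to 102, cap 35 mm diameter from 102 to 135. Centre of mass about 55 mm from the underside.
- cap_top (a point): Centre of the top of the tall bottle's cap, 135 mm from its underside along the axis.
- short_bottle: The shorter amber bottle with a brass-coloured cap, 113 mm high, 55 mm diameter, standing near the tall one; it stays where it is. Origin at the centre of its underside. The two bottles may stand in either place.

How it is judged:
On the way, in this order (a step that is already met when the one before it is completed fails the run):
1. the cover is swung up to about upright (beyond 1.35 rad) (value of joint cover above 1.35 rad), for 0.2 s.
2. the tall bottle is lifted off the table (height (world z) of tall_bottle above 0.03 m), for 0.2 s.
At the end, for the whole second after the job is handed in: Cover open beyond 1.35 rad; tall bottle at rest on both rollers, within 7 degrees of level and of the rollers' direction, underside within 8 mm of the valley's middle and 79 to 92 mm up, 78 mm barrel wholly on the rollers (underside y -95 to +7 mm), cap away from the drive housing (value of joint cover above 1.35 rad and angle between tall_bottle's own z axis and vertical between 1.45 and 1.69 rad and angle between the z axis of tall_bottle and the y axis of roller_mixer, either way round below 0.12 rad and x of tall_bottle in the frame of roller_mixer between -0.008 and 0.008 m and y of tall_bottle in the frame of roller_mixer between -0.095 and 0.007 m and z of tall_bottle in the frame of roller_mixer between 0.079 and 0.092 m and y of cap_top in the frame of roller_mixer above 0.03 m and linear speed of tall_bottle below 0.02 m/s and angular speed of tall_bottle below 0.3 rad/s); the robot touches nothing.
It fails at once if the tall bottle is pressed on the roller with more than 70 N (contact force between tall_bottle and roller_mixer above 70 N).
It fails at once if the tall bottle is dropped or knocked over: out of the fingers' hold it moves faster than 0.5 m/s (a free fall of more than about 12 mm) (contact force between tall_bottle and the fingers below 0.1 N and linear speed of tall_bottle above 0.5 m/s).
It fails at once if the shorter amber bottle is moved by more than 40 mm or tipped (distance of short_bottle from where it was at the start of the episode above 0.04 m or angle between short_bottle's own z axis and vertical above 0.5 rad).
It also fails if it takes over 58 s, if anything falls off the work surface, if the arm or the gripper's body presses on something with over 40 N, if the wrist force passes 120 N, or if a joint passes its speed limit or range.

## Robot

A 6-joint arm with a two-finger parallel gripper is mounted at the origin on a cart in front of the work surface, level with it; the furniture and walls round the work are solid. World frame = base frame: x ahead of the robot, y to its left, z up, the work surface at z = 0. Lengths are in m, angles in rad, forces in N, time in s.
With the tool pointing down it reaches from about 0.275 to 0.875 m from the base axis. Payload 12.5 kg.
Tool frame: the origin (TCP) lies between the finger pads; the fingertips stand 8 mm ahead of it and the grasp point (between the pads) lies 11 mm behind it; z points along the fingers, y is the line along which they close (so a half turn about z gives the same grasp; the last joint's range is limited). The gripper opens to 85 mm and grips with 20 to 120 N. Pads are 22 mm wide; open, the fingers measure 114 mm over their backs; the gripper's body (76 mm by 85 mm) begins 54 mm behind the grasp point. The pads swing forward as they close: fully open they stand 13 mm farther back than shut.
Start: joints at [-1.371, 0.351, 1.652, -0, 1.139, -0.085], TCP at [0.155, -0.528, 0.239] pointing down, gripper open.
Joint ranges: [-2.75, 2.75], [-0.79, 2.1], [0.01, 2.65], [-1.57, 4.71], [0.07, 3.14], [-2.87, 2.87]. Speed limits (rad/s): [2.22, 2.22, 2.79, 3.14, 3.14, 3.14].

## Interface

Orientations are given as a unit quaternion [w, x, y, z].
In Python, from rig import env, eyes, workorder gives the robot as it stands. The module is installed in compiled form; this text tells all that it offers.
- The arm moves only by the tool servo_tool, never from a script. Its argument "plan" is a list of rows, each a list of 5 numbers: the opening, from 0 (shut) to 1 (fully open), then the shift along the tool's x, y, z each as a share of 0.025 m, from -1 to 1, then the turn about the tool's z as a share of 6 degrees, from -1 to 1. In form: [[claw, tx, ty, tz, turn], ...]. A call has 1 to 20 rows; each row shifts and turns the commanded pose from where the row before left it, along the tool's axes as they then stand; what a row does not reach is not made up. A row lasts 1/10 s, in which the tool goes at most 50 mm and 8.59 degrees, less where a joint would pass 70% of its speed; a pose out of reach is approached as far as the arm can. A call with a number of a shift or a turn outside -1 to 1 is refused whole. A call with a gripper value outside its range is refused whole. The fingers move at their own pace and stop on an object; "grip_force" is the grip in N (left out, the last holds). Time passes only in rows, so rows that do not move let the fingers close. It gives the time, the measured TCP pose, the force, the opening and the grip force at its end, in the units of the state.
- env.get_state(): the state, without advancing time (a new reading comes with each control period).
- eyes.capture(name): name is "side" or "top"; returns (picture, depth): 400x640x3 uint8, red, green, blue; 400x640 float32, m along the optical axis (not along the pixel's ray), 0 where there is no reading.
- eyes.get_calibration(name): a dict with "intrinsics" (3x3 intrinsics, pixels), "position" and "rotation" of the camera in the world. Camera axes: x right, y up, looking along -z (the intrinsics and any distortion apply to the point x, -y, -z); pixel columns grow to the right and rows downward; lengths in m; the calibration is good to about 2 mm. A picture is of the moment at which its call begins. get_calibration takes no time and is no camera call.
- workorder.hand_in(): hands the job in; it is judged then, once.
The state is a dict: "t": time; "joints": joint angles; "joint_velocities": joint speeds; "joint_efforts": joint torques, N m; "position": TCP position; "tcp_rot": TCP orientation; "contact_force": force on the tool from outside, world axes, zero at the start; "torque": the same for the moment, N m; "width": finger opening in m; "gripper_force": force on a finger pad.
Only numpy, scipy, OpenCV 4.12 (cv2) and the standard library are available. Lean on these libraries where they do the work, as an engineer would, in place of code of your own. Each camera call takes 0.05 s, during which the arm holds its last target. There are 200 camera calls.

## Working session

There is one attempt and no reset: what is moved stays moved. The work goes in short steps, Python scripts to look and compute and a tool call to move; the robot and the scene stay as the last step left them, time stands still between calls to the robot, and variables do not carry over. Pictures are saved under pics/ and viewed, at most 10 in all, crops included, and the job is handed in when it is done.

Besides the shell and the picture viewer there is one more tool, called after ">>>" as name([rows], argument=value, ...), one row to a line, values as JSON. servo_tool: Moves the arm, as the interface text tells. Its arguments: {"type":"object","properties":{"plan":{"type":"array"},"grip_force":{"type":"number"}},"required":["plan"]}

```bash
mkdir -p pics
cat > h.py <<'E'
import numpy as np, cv2
from rig import env, eyes, workorder
def pts(name):
    im,d=eyes.capture(name); c=eyes.get_calibration(name); K=np.array(c["intrinsics"]);R=np.array(c["rotation"]);p=np.array(c["position"])
    v,u=np.mgrid[:400,:640]
    P=np.stack([(u-K[0,2])/K[0,0]*d,-(v-K[1,2])/K[1,1]*d,-d],-1)@R.T+p
    P[d==0]=np.nan
    return im,d,P
def save(n,im): cv2.imwrite(f"pics/{n}.png",cv2.cvtColor(im,cv2.COLOR_RGB2BGR))
E
python3 - <<'E'
from h import *
s=env.get_state(); print(s)
for n in("top","side"):
    im,d,P=pts(n); save(n+"0",im); np.savez(n+"0.npz",im=im,d=d,P=P); c=eyes.get_calibration(n); print(c)
E
```

```text
{'t': 0.0, 'joints': array([-1.37059489e+00,  3.51248446e-01,  1.65242832e+00,  1.35936724e-05,
        1.13910832e+00, -8.45724749e-02]), 'joint_velocities': array([-0.00051649, -0.00089279,  0.0009626 , -0.00129645, -0.00104088,
       -0.00065706]), 'joint_efforts': array([ 1.40674234e-03, -5.06088209e+01, -2.91402197e+01,  7.47989361e-06,
        4.47465805e-03, -1.13961082e-05]), 'position': array([ 0.15449443, -0.52751637,  0.23875012]), 'tcp_rot': array([-5.95575102e-04,  9.89880320e-01,  1.41903475e-01, -2.82893504e-05]), 'contact_force': array([-0.60980888, -0.17583742,  0.40437176]), 'torque': array([-0.02072462, -0.01045646, -0.00515924]), 'gripper_force': 0.0, 'width': 0.08539420255529721}Traceback (most recent call last):
  File "<stdin>", line 4, in <module>
  File "h.py", line 6, in pts
    P=np.stack([(u-K[0,2])/K[0,0]*d,-(v-K[1,2])/K[1,1]*d,-d],-1)@R.T+p
      ~~~~~~~~~~~~~~~~~~~~~~~~~~~~~~~~~~~~~~~~~~~~~~~~~~~~~~~~~~^~~~
ValueError: matmul: Input operand 1 has a mismatch in its core dimension 0, with gufunc signature (n?,k),(k,m?)->(n?,m?) (size 4 is different from 3)
```

```bash
sed -i 's/R=np.array(c\["rotation"\])/R=np.array(c["rotation"]);q=R.ravel();R=R if R.size==9 else Rot.from_quat(q[[1,2,3,0]]).as_matrix()/; 1a from scipy.spatial.transform import Rotation as Rot' h.py
python3 - <<'E'
from h import *
for n in("top","side"):
    im,d,P=pts(n); save(n+"0",im); np.savez(n+"0.npz",im=im,d=d,P=P); c=eyes.get_calibration(n); print(c)
    print([P[v,u].round(3) for v,u in((200,320),(350,320),(100,320))])
E
```

```text
{'intrinsics': array([[386.56805806,   0.        , 316.96918051],
       [  0.        , 386.56805806, 198.77466446],
       [  0.        ,   0.        ,   1.        ]]), 'position': array([ 0.35608422, -0.10515079,  0.94303427]), 'rotation': array([-0.69856442, -0.06215692,  0.07343869,  0.70904938])}
[array([ 0.53 , -0.128,  0.032]), array([ 0.043, -0.138, -0.768]), array([ 0.738, -0.13 ,  0.135])]
{'intrinsics': array([[379.69103603,   0.        , 321.32113816],
       [  0.        , 379.69103603, 203.32873721],
       [  0.        ,   0.        ,   1.        ]]), 'position': array([ 0.62251627, -0.80126418,  0.58227294]), 'rotation': array([0.88221987, 0.46138802, 0.04811318, 0.08058726])}
[array([ 0.464, -0.015,  0.037]), array([ 0.545, -0.433,  0.028]), array([0.39 , 0.374, 0.158])]
```

View pics/top0.png

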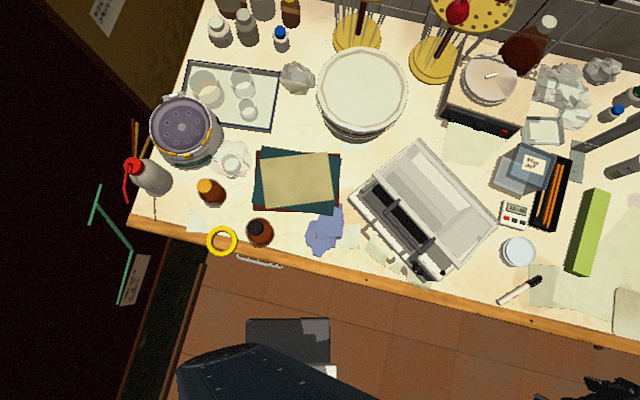

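View pics/side0.png

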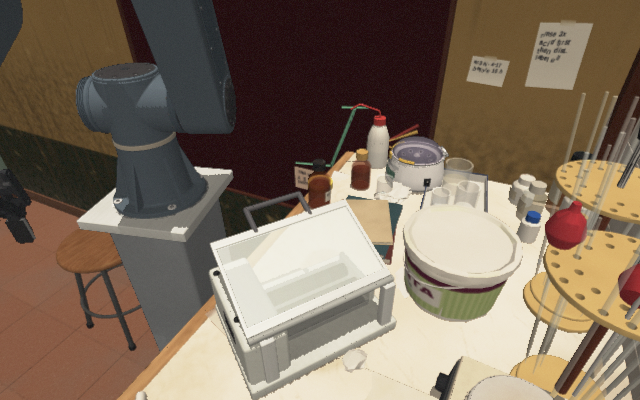

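Run:
```python
from h import *
a=np.load("top0.npz"); b=np.load("side0.npz")
A=cv2.resize(a["im"][130:290,330:520],None,fx=3,fy=3,interpolation=cv2.INTER_CUBIC)
B=cv2.resize(b["im"][170:390,190:410],None,fx=2.6,fy=2.6,interpolation=cv2.INTER_CUBIC)
save("ta",A); save("sb",B)
im=a["im"];P=a["P"]
for v in range(140,285,12): print(v,[tuple((P[v,u]*1000).round().astype(int)) if np.isfinite(P[v,u,0]) else None for u in range(350,510,20)])
```

```text
140 [(np.int64(680), np.int64(-205), np.int64(34)), (np.int64(687), np.int64(-258), np.int64(11)), (np.int64(690), np.int64(-312), np.int64(1)), (np.int64(689), np.int64(-363), np.int64(2)), (np.int64(689), np.int64(-415), np.int64(1)), (np.int64(688), np.int64(-466), np.int64(1)), (np.int64(688), np.int64(-518), np.int64(1)), (np.int64(687), np.int64(-570), np.int64(1))]
152 [(np.int64(659), np.int64(-208), np.int64(3)), (np.int64(659), np.int64(-259), np.int64(0)), (np.int64(657), np.int64(-309), np.int64(5)), (np.int64(611), np.int64(-322), np.int64(146)), (np.int64(615), np.int64(-369), np.int64(133)), (np.int64(657), np.int64(-464), np.int64(0)), (np.int64(656), np.int64(-515), np.int64(1)), (np.int64(656), np.int64(-568), np.int64(-2))]
164 [(np.int64(628), np.int64(-207), np.int64(1)), (np.int64(627), np.int64(-258), np.int64(0)), (np.int64(577), np.int64(-271), np.int64(172)), (np.int64(582), np.int64(-318), np.int64(155)), (np.int64(586), np.int64(-366), np.int64(138)), (np.int64(625), np.int64(-462), np.int64(-1)), (np.int64(625), np.int64(-514), np.int64(-2)), (np.int64(62
[... 3153 characters left out ...]
nt64(358), np.int64(-246), np.int64(1)), (np.int64(358), np.int64(-295), np.int64(-1)), (np.int64(357), np.int64(-342), np.int64(4)), (np.int64(356), np.int64(-356), np.int64(116)), (np.int64(355), np.int64(-438), np.int64(2)), (np.int64(355), np.int64(-487), np.int64(3)), (np.int64(354), np.int64(-536), np.int64(1))]
284 [(np.int64(308), np.int64(-282), np.int64(-871)), (np.int64(330), np.int64(-245), np.int64(-1)), (np.int64(330), np.int64(-293), np.int64(-1)), (np.int64(329), np.int64(-341), np.int64(-1)), (np.int64(328), np.int64(-388), np.int64(3)), (np.int64(327), np.int64(-437), np.int64(-1)), (np.int64(326), np.int64(-485), np.int64(-1)), (np.int64(326), np.int64(-532), np.int64(3))]
```

View pics/ta.png

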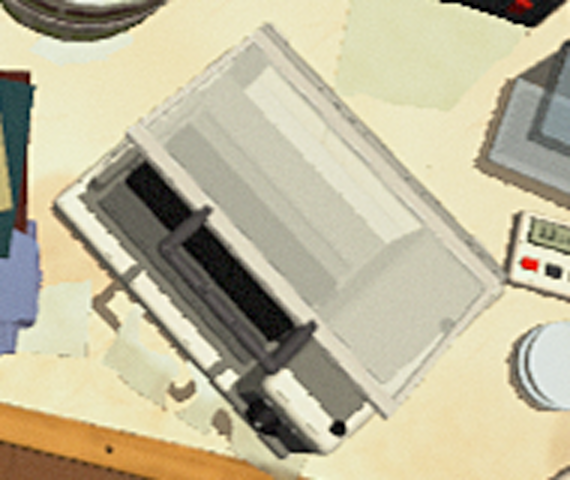

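View pics/sb.png

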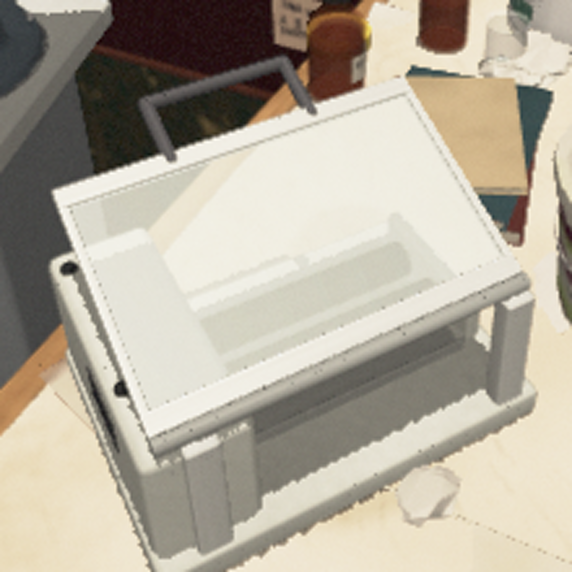

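Run:
```python
from h import *
a=np.load("top0.npz"); b=np.load("side0.npz")
PP=[]
for z in(a,b):
    P=z["P"].reshape(-1,3); im=z["im"].reshape(-1,3).astype(int)
    m=(P[:,2]>.012)&(P[:,2]<.27)&(P[:,0]>.28)&(P[:,0]<.68)&(P[:,1]<-.2)&(P[:,1]>-.5)&(np.ptp(im,axis=1)<45)
    PP.append(P[m])
Q=np.vstack(PP)
# largest cluster in xy grid
g=np.zeros((500,500),np.uint8); ij=((Q[:,:2]-[.2,-.6])*1000).astype(int); g[ij[:,0],ij[:,1]]=255
g=cv2.morphologyEx(g,cv2.MORPH_CLOSE,np.ones((9,9))); 
g=cv2.morphologyEx(g,cv2.MORPH_OPEN,np.ones((25,25)))
n,l,s,c=cv2.connectedComponentsWithStats(g); k=1+s[1:,4].argmax()
(cx,cy),wh,ang=cv2.minAreaRect(np.argwhere(l==k).astype(np.float32)); print("rect",cx/1e3+.2,cy/1e3-.6,wh,ang)
# cover plane
T=a["P"]; 
m=(T[...,2]>.128)&(T[...,2]<.205)&(T[...,0]>.38)&(T[...,0]<.64)&(T[...,1]<-.24)&(T[...,1]>-.5)
C=T[m]; 
for i in range(6):
    A=np.c_[C[:,:2],np.ones(len(C))]; co=np.linalg.lstsq(A,C[:,2],rcond=None)[0]; r=A@co-C[:,2]; C=C[abs(r)<max(.004,2*r.std())]
print("plane",co,"tilt",np.arctan(np.hypot(*co[:2])),"updir",np.degrees(np.arctan2(co[1],co[0])),len(C),r.std())
r=cv2.minAreaRect((C[:,:2]*1000).astype(np.float32)); print("cover xy",r)
# bottles: top caps
P=a["P"];im=a["im"].astype(int)
for nm,u0,v0,zl in(("tall",259,232,.12),("short",207,187,.10)):
    w=P[v0-25:v0+25,u0-25:u0+25].reshape(-1,3); w=w[w[:,2]>zl]; print(nm,len(w),np.median(w,axis=0),w.min(0),w.max(0), cv2.minEnclosingCircle((w[:,:2]*1000).astype(np.float32)))
    q=b["P"].reshape(-1,3); q=q[(np.hypot(*(q[:,:2]-np.median(w,axis=0)[:2]).T)<.04)&(q[:,2]>.01)]; print(len(q),q[:,2].max() if len(q) else 0, [np.round(q[(q[:,2]>z)&(q[:,2]<z+.03)].mean(0),3) for z in(.02,.05,.1)])
```

```text
rect 0.5003058166503906 -0.36327807617187496 (277.42657470703125, 228.483154296875) 38.25442123413086
plane [-0.28013602  0.33532587  0.42539586] tilt 0.4119432552718261 updir 129.87586381027418 7375 0.0013621613214232985
cover xy ((497.0461730957031, -355.812744140625), (249.7229461669922, 185.2479705810547), 39.63054656982422)
tall 205 [0.45485679 0.0130631  0.13426675] [ 0.43982723 -0.00266253  0.12031395] [0.47156405 0.02861805 0.13810488] ((455.8329162597656, 13.231157302856445), 16.28057098388672)
924 0.1356871776246617 [array([ 0.46 , -0.01 ,  0.036]), array([ 0.461, -0.011,  0.066]), array([0.459, 0.001, 0.115])]
short 195 [0.55028976 0.12822046 0.11162785] [0.53560191 0.11312234 0.10033335] [0.56764653 0.14572283 0.11618868] ((551.53271484375, 129.2123565673828), 16.529468536376953)
647 0.11381996159028251 [array([0.554, 0.108, 0.036]), array([0.555, 0.11 , 0.067]), array([0.553, 0.122, 0.108])]
```

Run:
```python
from h import *
a=np.load("top0.npz"); b=np.load("side0.npz")
th=np.radians(39.8); ym=np.array([np.cos(th),np.sin(th)]); xm=np.array([ym[1],-ym[0]])
for n,z in(("top",a),("side",b)):
    P=z["P"].reshape(-1,3); im=z["im"].reshape(-1,3).astype(int)
    x=P[:,:2]@xm-.585; y=P[:,:2]@ym-.177
    roi=(abs(x)<.17)&(abs(y+.02)<.18)
    def rng(m,t):
        m=m&roi
        if m.sum()>10: print(n,t,m.sum(),"x",np.percentile(x[m],[1,5,50,95,99]).round(4),"y",np.percentile(y[m],[1,5,50,95,99]).round(4),"z",np.median(P[m,2]).round(4))
    br=im.mean(1); gray=np.ptp(im,axis=1)<40
    rng((P[:,2]>.022)&(P[:,2]<.033)&gray,"base28")
    rng((P[:,2]>.113)&(P[:,2]<.123)&(x<-.0)&(br>150)&(y<-.05),"housing")
    rng((P[:,2]>.058)&(P[:,2]<.068)&(br>120)&(y>.06),"endplate")
    rng((br<110)&(P[:,2]>.17)&(x<-.04),"handle")
    rng((br<60)&(P[:,2]>.05)&(P[:,2]<.075),"roller")
    hm=(br<110)&(P[:,2]>.17)&(x<-.04)&roi
    if hm.sum()>10:
        q=np.c_[x,y,P[:,2]][hm]; f=q[q[:,0]<np.percentile(q[:,0],1)+.014]; print(n,"bar",len(f),np.median(f,axis=0).round(4),f.min(0).round(4),f.max(0).round(4), np.polyfit(f[:,1],f[:,0],1))
    m=roi&(P[:,2]>.06)&(P[:,2]<.1)&(x>.09); rng(m,"post")
```

```text
top base28 1854 x [-0.1666 -0.1557 -0.0761 -0.0398 -0.0325] y [-0.1471 -0.0856  0.0386  0.1415  0.1555] z 0.028
top housing 341 x [-0.084  -0.0829 -0.0728 -0.0462 -0.0389] y [-0.1563 -0.1545 -0.1265 -0.0951 -0.0925] z 0.1184
top endplate 67 x [-0.0601 -0.0584 -0.0407 -0.0241 -0.0223] y [0.0951 0.0955 0.1006 0.1052 0.1057] z 0.0633
top handle 514 x [-0.0988 -0.0983 -0.0911 -0.057  -0.0522] y [-0.0786 -0.0756 -0.0232  0.0302  0.0596] z 0.2105
top roller 716 x [-0.0876 -0.0865 -0.0331 -0.0219 -0.0208] y [-0.1451 -0.0957 -0.0116  0.0776  0.0846] z 0.0596
top bar 324 [-0.0944 -0.0249  0.2121] [-0.099  -0.0778  0.2045] [-0.085   0.0314  0.2164] [-0.00264123 -0.09409051]
side base28 4437 x [-0.0325  0.0361  0.0804  0.1088  0.1101] y [-0.1601 -0.1565 -0.012   0.0874  0.106 ] z 0.0271
side housing 238 x [-0.0817 -0.0784 -0.0384 -0.0044 -0.0013] y [-0.1577 -0.1572 -0.1526 -0.1429 -0.1408] z 0.1173
side endplate 41 x [0.0966 0.1043 0.1067 0.1074 0.1079] y [0.0799 0.0804 0.0872 0.0987 0.1006] z 0.0628
side handle 553 x [-0.0946 -0.0934 -0.0878 -0.0565 -0.0503] y [-0.0782 -0.0773 -0.0298  0.0272  0.0297] z 0.2078
side bar 370 [-0.0889 -0.0272  0.2101] [-0.0955 -0.0783  0.2014] [-0.0806  0.0296  0.2135] [ 0.00067504 -0.08909829]
side post 989 x [0.0933 0.0968 0.1013 0.1074 0.108 ] y [-0.1582 -0.1551 -0.1172  0.0924  0.0987] z 0.0804
```

>>> servo_tool([
  [0.4,0,0,-0.5,-0.98],
  [0.4,0,0,-0.5,-0.98],
  [0.4,0,0,-0.5,-0.98],
  [0.4,0,0,-0.5,-0.98],
  [0.4,0.93,-0.03,0,0],
  [0.4,0.93,-0.03,0,0],
  [0.4,0.93,-0.03,0,0],
  [0.4,0.93,-0.03,0,0],
  [0.4,0.93,-0.03,0,0],
  [0.4,0.93,-0.03,0,0],
  [0.4,0.93,-0.03,0,0],
  [0.4,0.93,-0.03,0,0],
  [0.4,0.93,-0.03,0,0],
  [0.4,0.93,-0.03,0,0],
  [0.4,0.93,-0.03,0,0],
  [0.4,0.93,-0.03,0,0],
  [0.4,0.93,-0.03,0,0],
  [0.4,0.93,-0.03,0,0],
  [0.4,0.93,-0.03,0,0],
  [0.4,0.93,-0.03,0,0],
])

```text
t: 2.15
position: [0.4331, -0.2795, 0.2891]
tcp_rot: [-0.0, 0.94, 0.341, -0.0]
contact_force: [1.2, -0.6, 0.3]
width: 0.0344
gripper_force: 0.0
```

>>> servo_tool([
  [0.4,0,0,0,0],
  [0.4,0,0,0,0],
])

```text
t: 2.35
position: [0.4324, -0.2802, 0.2891]
tcp_rot: [-0.0, 0.94, 0.341, -0.0]
contact_force: [0.1, 0.2, -0.1]
width: 0.034
gripper_force: 0.0
```

```bash
cat >> h.py <<'E'
th=np.radians(39.8); ym=np.array([np.cos(th),np.sin(th)]); xm=np.array([ym[1],-ym[0]])
def mf(p):
    p=np.asarray(p); return np.stack([p[...,:2]@xm-.581,p[...,:2]@ym-.179,p[...,2]],-1)
def st():
    s=env.get_state(); q=s["tcp_rot"]; print("t",round(s["t"],2),"mixer",mf(s["position"]).round(4),"world",s["position"].round(4),"yaw",round(np.degrees(2*np.arctan2(q[2],q[1])),2),"w",round(s["width"],4),"F",s["contact_force"].round(1),"g",round(s["gripper_force"],1))
E
python3 -c "
from h import *
st()
im,d,P=pts('side'); save('s1',cv2.resize(im[120:390,150:420],None,fx=2.2,fy=2.2))
M=mf(P); br=im.mean(-1)
m=(abs(M[...,0]+.0885)<.014)&(abs(M[...,1]+.026)<.05)&(abs(M[...,2]-.207)<.014)&(br<120)
print(m.sum(),M[m].min(0),np.median(M[m],axis=0),M[m].max(0))"
```

```text
t 2.35 mixer [-0.089  -0.0261  0.2891] world [ 0.4324 -0.2802  0.2891] yaw 39.89 w 0.034 F [ 0.1  0.2 -0.1] g 0.0
334 [-0.09177916 -0.07544894  0.20218603] [-0.08505171 -0.02716491  0.21028864] [-0.07455606  0.02349163  0.21362989]
```

View pics/s1.png

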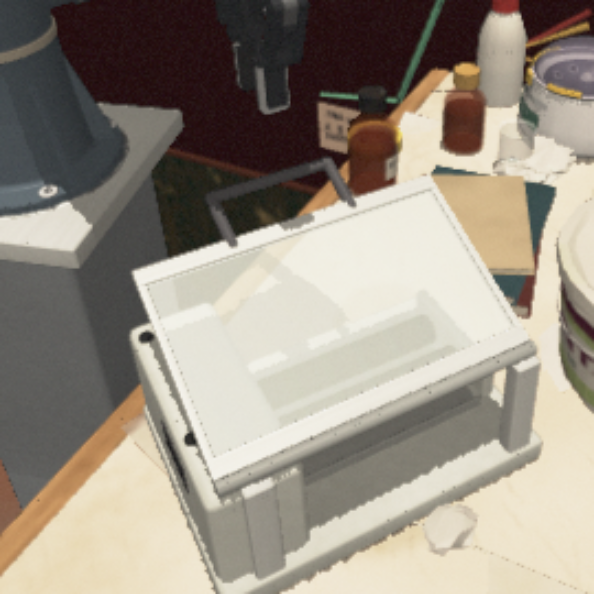

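>>> servo_tool([
  [0.4,0,0.04,0.74,0],
  [0.4,0,0,0.74,0],
  [0.4,0,0,0.74,0],
  [0.4,0,0,0.74,0],
  [0.4,0,0,0.74,0],
  [0.4,0,0,0,0],
  [0,0,0,0,0],
  [0,0,0,0,0],
  [0,0,0,0,0],
  [0,0,0,0,0],
], grip_force=40)

```text
t: 3.4
position: [0.4321, -0.2803, 0.1974]
tcp_rot: [-0.001, 0.94, 0.341, -0.001]
contact_force: [-6.1, 6.7, 2.2]
width: 0.0085
gripper_force: 39.3
```

```bash
python3 -c "
from h import *
st()
# arc rows from current theta
for t0 in (.404,):
  T=np.linspace(t0,1.70,21); x=-.205*np.cos(T); z=.205*np.sin(T)
  print([[0,0,round(a,2),round(-b,2),0] for a,b in zip(np.diff(x)/.025,np.diff(z)/.025)])"
```

```text
t 3.4 mixer [-0.0891 -0.0265  0.1974] world [ 0.4321 -0.2803  0.1974] yaw 39.84 w 0.0085 F [-6.1  6.7  2.2] g 39.3
[[0, 0, np.float64(0.22), np.float64(-0.48), 0], [0, 0, np.float64(0.26), np.float64(-0.47), 0], [0, 0, np.float64(0.28), np.float64(-0.45), 0], [0, 0, np.float64(0.31), np.float64(-0.43), 0], [0, 0, np.float64(0.34), np.float64(-0.41), 0], [0, 0, np.float64(0.37), np.float64(-0.38), 0], [0, 0, np.float64(0.39), np.float64(-0.36), 0], [0, 0, np.float64(0.41), np.float64(-0.33), 0], [0, 0, np.float64(0.43), np.float64(-0.31), 0], [0, 0, np.float64(0.45), np.float64(-0.28), 0], [0, 0, np.float64(0.47), np.float64(-0.25), 0], [0, 0, np.float64(0.48), np.float64(-0.22), 0], [0, 0, np.float64(0.5), np.float64(-0.19), 0], [0, 0, np.float64(0.51), np.float64(-0.15), 0], [0, 0, np.float64(0.52), np.float64(-0.12), 0], [0, 0, np.float64(0.52), np.float64(-0.09), 0], [0, 0, np.float64(0.53), np.float64(-0.05), 0], [0, 0, np.float64(0.53), np.float64(-0.02), 0], [0, 0, np.float64(0.53), np.float64(0.02), 0], [0, 0, np.float64(0.53), np.float64(0.05), 0]]
```

>>> servo_tool([
  [0,0,0.22,-0.48,0],
  [0,0,0.26,-0.47,0],
  [0,0,0.28,-0.45,0],
  [0,0,0.31,-0.43,0],
  [0,0,0.34,-0.41,0],
  [0,0,0.37,-0.38,0],
  [0,0,0.39,-0.36,0],
  [0,0,0.41,-0.33,0],
  [0,0,0,0,0],
])

```text
t: 4.3
position: [0.4745, -0.3311, 0.2826]
tcp_rot: [0.001, 0.94, 0.341, 0.0]
contact_force: [-8.1, 5.2, 13.8]
width: 0.0085
gripper_force: 40.4
```

```bash
python3 -c "
from h import *
st()"
```

```text
t 4.3 mixer [-0.0229 -0.0264  0.2826] world [ 0.4745 -0.3311  0.2826] yaw 39.82 w 0.0085 F [-8.1  5.2 13.8] g 40.4
```

>>> servo_tool([
  [0,0,0.43,-0.26,0],
  [0,0,0.45,-0.26,0],
  [0,0,0.47,-0.25,0],
  [0,0,0.48,-0.22,0],
  [0,0,0.5,-0.19,0],
  [0,0,0.51,-0.15,0],
  [0,0,0.52,-0.12,0],
  [0,0,0.52,-0.09,0],
  [0,0,0.53,-0.05,0],
  [0,0,0.53,-0.02,0],
  [0,0,0.53,0.02,0],
  [0,0,0.53,0.05,0],
  [0,0,0,0,0],
  [0,0,0,0,0],
])

```text
t: 5.7
position: [0.5707, -0.4464, 0.3195]
tcp_rot: [0.001, 0.94, 0.341, 0.001]
contact_force: [1.7, -2.7, 4.6]
width: 0.0085
gripper_force: 40.8
```

```bash
python3 -c "
from h import *
st()
im,d,P=pts('side'); save('s2',cv2.resize(im[60:390,150:480],None,fx=1.7,fy=1.7))"
```

```text
t 5.7 mixer [ 0.1273 -0.0262  0.3195] world [ 0.5707 -0.4464  0.3195] yaw 39.82 w 0.0085 F [ 1.7 -2.7  4.6] g 40.8
```

View pics/s2.png

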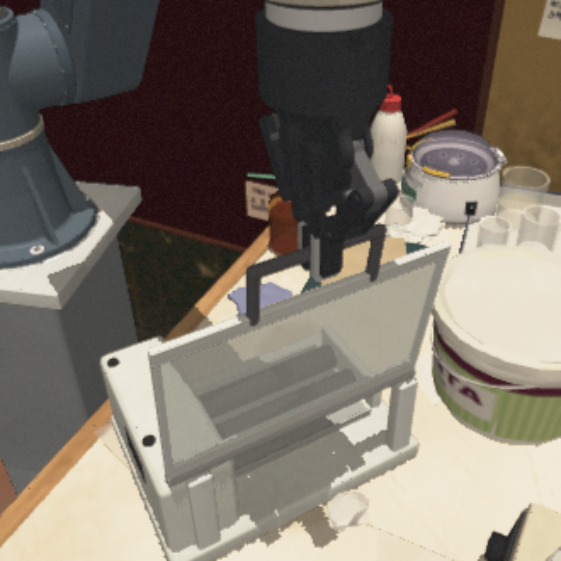

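>>> servo_tool([
  [0.35,0,0,0,0],
  [0.35,0,0,0,0],
  [0.4,0,0,0,0],
  [0.4,0,0,-0.5,0],
  [0.4,0,0,-0.7,0],
  [0.4,0,0,-0.7,0],
  [0.4,0,0,-0.7,0],
])

```text
t: 6.45
position: [0.5705, -0.4456, 0.3848]
tcp_rot: [0.0, 0.94, 0.341, 0.0]
contact_force: [-0.7, -0.1, 1.1]
width: 0.0342
gripper_force: 0.0
```

```bash
python3 -c "
from h import *
st()
im,d,P=pts('side'); M=mf(P)
m=(abs(M[...,1]+.026)<.13)&(M[...,2]>.15)&(M[...,2]<.29)&(M[...,0]>0)&(M[...,0]<.2)
c=np.polyfit(M[m][:,2],M[m][:,0],1); print(m.sum(),'cover tilt',np.pi/2+np.arctan(c[0]))"
```

```text
t 6.45 mixer [ 0.1266 -0.026   0.3848] world [ 0.5705 -0.4456  0.3848] yaw 39.84 w 0.0342 F [-0.7 -0.1  1.1] g 0.0
10955 cover tilt 1.7098081210802167
```

>>> servo_tool([
  [1,0.457,-0.946,0,0],
  [1,0.457,-0.946,0,0],
  [1,0.457,-0.946,0,0],
  [1,0.457,-0.946,0,0],
  [1,0.457,-0.946,0,0],
  [1,0.457,-0.946,0,0],
  [1,0.457,-0.946,0,0],
  [1,0.457,-0.946,0,0],
  [1,0.457,-0.946,0,0],
  [1,0.457,-0.946,0,0],
  [1,0.457,-0.946,0,0],
  [1,0.457,-0.946,0,0],
  [1,0.457,-0.946,0.5,0],
  [1,0.457,-0.946,0.5,0],
  [1,0.457,-0.946,0.5,0],
  [1,0.457,-0.946,0.5,0],
  [1,0.457,-0.946,0.5,0],
  [1,0.457,-0.946,0.5,0],
  [1,0,0,0.5,0],
  [1,0,0,0,0],
])

```text
t: 8.5
position: [0.4552, 0.013, 0.2945]
tcp_rot: [-0.0, 0.94, 0.341, -0.001]
contact_force: [0.1, 1.4, 0.8]
width: 0.0855
gripper_force: 0.0
```

>>> servo_tool([
  [1,0,0,0,0],
  [1,0,0,0,0],
])

```text
t: 8.7
position: [0.4562, 0.0122, 0.2962]
tcp_rot: [0.0, 0.94, 0.34, 0.0]
contact_force: [-0.8, 0.0, -0.1]
width: 0.085
gripper_force: 0.0
```

```bash
python3 -c "
from h import *
st()
im,d,P=pts('side'); save('s3',cv2.resize(im[60:260,230:430],None,fx=3,fy=3))
M=mf(P); D=np.hypot(M[...,0]+.2993,M[...,1]-.1796)
for lo,hi in((.02,.07),(.107,.13)):
  m=(D<.05)&(M[...,2]>lo)&(M[...,2]<hi); q=M[m]; print(m.sum(),q.min(0).round(4),q.max(0).round(4))"
```

```text
t 8.7 mixer [-0.2983  0.1793  0.2962] world [0.4562 0.0122 0.2962] yaw 39.78 w 0.085 F [-0.8  0.  -0.1] g 0.0
372 [-0.3065  0.1485  0.0201] [-0.2664  0.2011  0.0699]
92 [-0.302   0.1634  0.1077] [-0.279   0.1912  0.1296]
```

View pics/s3.png

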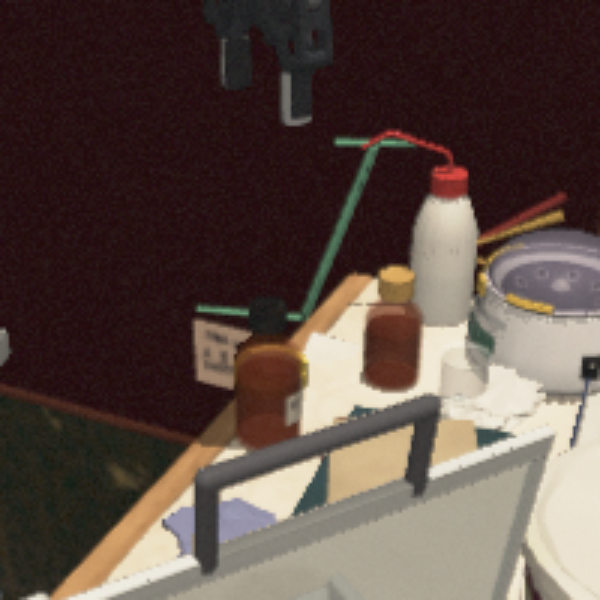

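>>> servo_tool([
  [1,0,0,0.93,0],
  [1,0,0,0.93,0],
  [1,0,0,0.93,0],
  [1,0,0,0.93,0],
  [1,0,0,0.93,0],
  [1,0,0,0.93,0],
  [1,0,0,0.93,0],
  [1,0,0,0.93,0],
  [1,0,0,0,0],
  [0.7,0,0,0,0],
  [0.5,0,0,0,0],
  [0.4,0,0,0,0],
  [0.3,0,0,0,0],
  [0.2,0,0,0,0],
  [0,0,0,0,0],
  [0,0,0,0,0],
  [0,0,0,0,0],
], grip_force=25)

```text
t: 10.45
position: [0.4563, 0.0129, 0.1106]
tcp_rot: [0.0, 0.94, 0.341, 0.001]
contact_force: [-2.2, -0.5, 7.9]
width: 0.0336
gripper_force: 24.3
```

```bash
python3 -c "
from h import *
st()"
```

```text
t 10.45 mixer [-0.2988  0.1798  0.1106] world [0.4563 0.0129 0.1106] yaw 39.84 w 0.0336 F [-2.2 -0.5  7.9] g 24.3
```

>>> servo_tool([
  [0,0,0,-0.3,0],
  [0,0,0,-0.6,0],
  [0,0,0,-0.9,0],
  [0,0,0,-0.9,0],
  [0,0,0,-0.9,0],
  [0,0,0,-0.9,0],
  [0,0,0,-0.9,0],
  [0,0,0,-0.6,0],
  [0,0,0,-0.3,0],
  [0,0,0,0,0],
])

```text
t: 11.45
position: [0.4559, 0.0129, 0.2678]
tcp_rot: [0.0, 0.94, 0.341, 0.001]
contact_force: [-0.0, -0.7, -2.9]
width: 0.0337
gripper_force: 25.4
```

>>> servo_tool([
  [0,-0.2,0.3,0,0],
  [0,-0.4,0.5,0,0],
  [0,-0.52,0.65,0,0],
  [0,-0.52,0.65,0,0],
  [0,-0.52,0.65,0,0],
  [0,-0.52,0.65,0,0],
  [0,-0.52,0.65,0,0],
  [0,-0.52,0.65,0,0],
  [0,-0.52,0.65,0,0],
  [0,-0.52,0.65,0,0],
  [0,-0.52,0.65,0,0],
  [0,-0.52,0.65,0,0],
  [0,-0.52,0.65,0,0],
  [0,-0.52,0.65,0,0],
  [0,-0.52,0.65,0,0],
  [0,-0.52,0.65,0,0],
  [0,-0.52,0.65,0,0],
  [0,-0.4,0.6,0,0],
  [0,-0.2,0.4,0,0],
  [0,0,0,0,0],
])

```text
t: 13.45
position: [0.4678, -0.3542, 0.2663]
tcp_rot: [-0.0, 0.94, 0.34, -0.0]
contact_force: [-0.5, 0.5, -2.9]
width: 0.0334
gripper_force: 25.5
```

```bash
cat > tilt.py <<'E'
from h import *
r=.0295; L=.1216
def rest(al):
    ph=np.linspace(0,np.pi/2,2001); X=r*np.sin(ph); dz=-r*np.cos(ph)*np.sin(al)
    ok=abs(X-.022)<.014
    zc=.048+np.sqrt(.014**2-(X[ok]-.022)**2)-dz[ok]; i=zc.argmax()
    return zc[i],r*np.cos(ph[ok][i])*np.cos(al)
def path(als):
    out=[]
    for a in als:
        zc,dy=rest(a); out.append((L*np.sin(a)-dy, zc+L*np.cos(a)-.011, -dy))
    return np.array(out)   # TCP y rel contact, TCP z, underside y rel contact
E
python3 - <<'E'
from tilt import *
st()
A=np.radians([0]+list(range(3,91,5))+[90]); p=path(A); print(np.c_[np.degrees(A),p*1000].round(1).tolist())
im,d,P=pts('side'); save('s4',cv2.resize(im[20:390,150:450],None,fx=1.6,fy=1.6))
# top: cover-free view of rollers with cover open
im,d,P=pts('top'); M=mf(P); br=im.mean(-1)
m=(br<60)&(M[...,2]>.058)&(M[...,2]<.068)&(abs(M[...,0])<.05)&(abs(M[...,1])<.1)
for s in(-1,1):
  q=M[m&(M[...,0]*s>0)]; print(s,len(q),len(q) and (np.percentile(q[:,0],[5,50,95]).round(4),np.percentile(q[:,1],[1,99]).round(4)))
m=(M[...,2]>.058)&(M[...,2]<.069)&(abs(M[...,1]-.097)<.02)&(abs(M[...,0])<.08)&(br>100); q=M[m]; print(len(q), np.percentile(q,[2,98],axis=0).round(4) if len(q) else 0)
E
```

```text
t 13.45 mixer [-0.0095 -0.0463  0.2663] world [ 0.4678 -0.3542  0.2663] yaw 39.77 w 0.0334 F [-0.5  0.5 -2.9] g 25.5
[[0.0, -19.6, 172.6, -19.6], [3.0, -14.1, 173.5, -20.5], [8.0, -4.4, 174.3, -21.3], [13.0, 5.6, 174.2, -21.7], [18.0, 15.8, 173.3, -21.8], [23.0, 26.0, 171.5, -21.5], [28.0, 36.1, 168.8, -21.0], [33.0, 46.0, 165.2, -20.2], [38.0, 55.6, 160.8, -19.2], [43.0, 64.9, 155.5, -18.0], [48.0, 73.8, 149.4, -16.6], [53.0, 82.1, 142.6, -15.0], [58.0, 89.8, 135.1, -13.3], [63.0, 96.9, 127.0, -11.4], [68.0, 103.3, 118.2, -9.5], [73.0, 108.9, 109.0, -7.4], [78.0, 113.7, 99.3, -5.3], [83.0, 117.6, 89.2, -3.1], [88.0, 120.6, 78.8, -0.9], [90.0, 121.6, 74.5, -0.0]]
-1 500 (array([-0.0338, -0.0252, -0.0162]), array([-0.0659,  0.0817]))
1 327 (array([0.0106, 0.019 , 0.0276]), array([-0.0215,  0.0821]))
236 [[-0.0557  0.0851  0.0593]
 [ 0.049   0.1037  0.0664]]
```

View pics/s4.png

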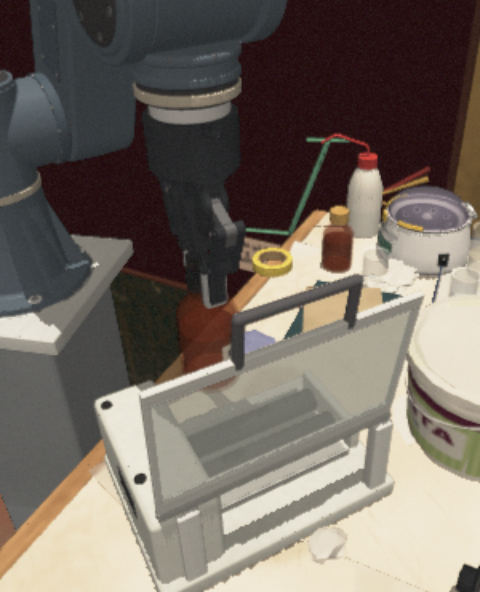

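>>> servo_tool([
  [0,-0.2,0.14,0.4,0],
  [0,-0.2,0.14,0.8,0],
  [0,0,0,0.8,0],
  [0,0,0,0.7,0],
  [0,0,0,0.5,0],
  [0,0,0,0.3,0],
  [0,0,0,0.1,0],
  [0,0,0,0.06,0],
  [0,0,0,0,0],
])

```text
t: 14.45
position: [0.465, -0.3649, 0.176]
tcp_rot: [0.0, 0.94, 0.341, 0.0]
contact_force: [-1.0, -0.4, -2.4]
width: 0.0335
gripper_force: 25.5
```

>>> servo_tool([
  [0,0,0,0.06,0],
  [0,0,0,0.06,0],
  [0,0,0,0,0],
])

```text
t: 14.75
position: [0.4649, -0.3649, 0.1728]
tcp_rot: [0.0, 0.94, 0.341, 0.0]
contact_force: [0.4, 0.6, -1.3]
width: 0.0331
gripper_force: 25.6
```

```bash
python3 -c "
from h import *
st()"
```

```text
t 14.75 mixer [-0.0031 -0.0554  0.1728] world [ 0.4649 -0.3649  0.1728] yaw 39.84 w 0.0331 F [ 0.4  0.6 -1.3] g 25.6
```

>>> servo_tool([
  [0,0,0,0.08,0],
  [0,0.22,0,0.02,0],
  [0,0.39,0,-0.03,0],
  [0,0.4,0,0,0],
  [0,0.41,0,0.04,0],
  [0,0,0,0,0],
])

```text
t: 15.35
position: [0.494, -0.3425, 0.1723]
tcp_rot: [0.002, 0.94, 0.341, 0.001]
contact_force: [-0.4, 0.1, 15.5]
width: 0.033
gripper_force: 35.9
```

```bash
cat >> h.py <<'E'
def axis(name='side'):
    im,d,P=pts(name); M=mf(P); im=im.astype(int)
    return im,M
E
python3 -c "
from h import *
st()
im,d,P=pts('side'); save('s5',cv2.resize(im[120:350,200:400],None,fx=2.5,fy=2.5))"
```

```text
t 15.35 mixer [-0.0017 -0.0187  0.1723] world [ 0.494  -0.3425  0.1723] yaw 39.89 w 0.033 F [-0.4  0.1 15.5] g 35.9
```

View pics/s5.png

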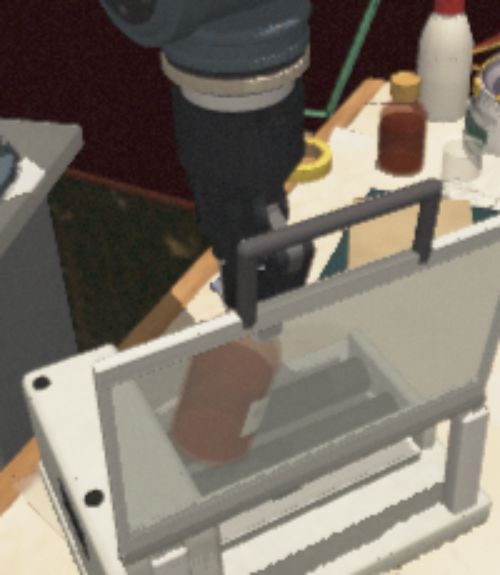

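>>> servo_tool([
  [0,0.41,0,0.05,0],
  [0,0.4,0,0.1,0],
  [0,0.4,0,0.14,0],
  [0,0.38,0,0.18,0],
  [0,0,0,0,0],
])

```text
t: 15.9
position: [0.5251, -0.3163, 0.1599]
tcp_rot: [0.002, 0.94, 0.341, 0.002]
contact_force: [3.9, 2.7, 11.9]
width: 0.0329
gripper_force: 31.3
```

>>> servo_tool([
  [0,0.37,0,0.21,0],
  [0,0.36,0,0.24,0],
  [0,0.33,0,0.27,0],
  [0,0.31,0,0.3,0],
  [0,0,0,0,0],
])

```text
t: 16.4
position: [0.5496, -0.2941, 0.132]
tcp_rot: [0.0, 0.94, 0.341, 0.0]
contact_force: [1.9, -0.8, 1.8]
width: 0.0332
gripper_force: 27.2
```

```bash
python3 -c "
from h import *
st()
im,d,P=pts('top'); M=mf(P); im=im.astype(int)
m=(im[...,0]>im[...,2]+25)&(im.mean(-1)<140)&(M[...,2]>.05)&(abs(M[...,0])<.05)&(abs(M[...,1])<.13); q=M[m]; print(len(q)); 
if len(q)>10: print(np.percentile(q,[2,50,98],axis=0).round(4))
im,d,P=pts('side'); save('s6',cv2.resize(im[120:350,200:400],None,fx=2.5,fy=2.5))"
```

```text
t 16.4 mixer [-0.0032  0.055   0.132 ] world [ 0.5496 -0.2941  0.132 ] yaw 39.9 w 0.0332 F [ 1.9 -0.8  1.8] g 27.2
7
```

View pics/s6.png

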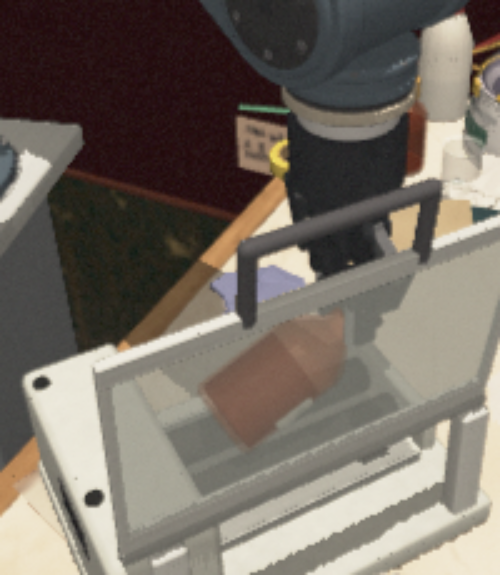

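>>> servo_tool([
  [0,0.28,0,0.32,0],
  [0,0.26,0,0.35,0],
  [0,0.22,0,0.37,0],
  [0,0.19,0,0.39,0],
  [0,0,0,0,0],
])

```text
t: 17.0
position: [0.5669, -0.2785, 0.0949]
tcp_rot: [-0.001, 0.94, 0.341, -0.001]
contact_force: [0.0, -0.9, 0.3]
width: 0.0334
gripper_force: 26.4
```

>>> servo_tool([
  [0,-0.14,0,0,0],
  [0,-0.14,0,0,0],
  [0,-0.14,0,0,0],
  [0,-0.14,0,0,0],
  [0,-0.14,0,0,0],
  [0,0,0,0,0],
])

```text
t: 17.6
position: [0.5531, -0.2911, 0.0968]
tcp_rot: [-0.0, 0.94, 0.34, -0.0]
contact_force: [-0.8, 0.3, -1.1]
width: 0.033
gripper_force: 25.9
```

```bash
cat > look.py <<'E'
from h import *
st()
from scipy.spatial import ConvexHull
for n in('top','side'):
    im,d,P=pts(n); M=mf(P); im=im.astype(int)
    m=(im[...,0]>im[...,2]+18)&(im[...,0]<190)
    # amber pixels, ray-free: depth may hit the cover in side view
    m&=(M[...,2]>.05)&(M[...,2]<.2)&(abs(M[...,0])<.05)&(abs(M[...,1])<.13); q=M[m]; print(n,len(q))
    if len(q)>10: print(np.percentile(q,[2,50,98],axis=0).round(4)); k=q[:,2].argmax(); c=np.linalg.svd(q-q.mean(0))[2][0]; print('axis',c.round(3))
E
python3 look.py
```

```text
t 17.6 mixer [-0.0033  0.0596  0.0968] world [ 0.5531 -0.2911  0.0968] yaw 39.81 w 0.033 F [-0.8  0.3 -1.1] g 25.9
top 22
[[-0.006  -0.1197  0.1139]
 [ 0.0212 -0.0925  0.1173]
 [ 0.0472 -0.0916  0.1206]]
axis [-0.941 -0.337  0.044]
side 7
```

>>> servo_tool([
  [0,0.13,0,0.3,0],
  [0,0.1,0,0.25,0],
  [0,0.04,0,0.15,0],
  [0,0,0,0,0],
])

```text
t: 18.1
position: [0.5609, -0.2864, 0.08]
tcp_rot: [0.002, 0.94, 0.341, 0.002]
contact_force: [2.9, 1.3, 8.5]
width: 0.0332
gripper_force: 28.0
```

>>> servo_tool([
  [0,0.01,0,0.08,0],
  [0,0,0,0.06,0],
  [0,0,0,0,0],
])

```text
t: 18.4
position: [0.5616, -0.2864, 0.0783]
tcp_rot: [0.002, 0.94, 0.341, 0.002]
contact_force: [1.8, 4.4, 21.2]
width: 0.0332
gripper_force: 28.6
```

```bash
python3 look.py
```

```text
t 18.4 mixer [-0.0014  0.0692  0.0783] world [ 0.5616 -0.2864  0.0783] yaw 39.87 w 0.0332 F [ 1.8  4.4 21.2] g 28.6
top 24
[[-0.0123 -0.0978  0.1132]
 [ 0.0176 -0.0922  0.1171]
 [ 0.0484 -0.0914  0.1193]]
axis [-0.999 -0.035  0.01 ]
side 3
```

>>> servo_tool([
  [0,0,0,-0.05,0],
  [0,0,0,0,0],
  [0.42,0,0,0,0],
  [0.44,0,0,0,0],
  [0.46,0,0,0,0],
  [0.5,0,0,0,0],
  [0.6,0,0,0,0],
  [0.7,0,0,0,0],
  [0.7,0,0,0,0],
])

```text
t: 19.4
position: [0.559, -0.2862, 0.077]
tcp_rot: [-0.0, 0.94, 0.341, -0.0]
contact_force: [0.7, 0.9, 0.3]
width: 0.0599
gripper_force: 0.0
```

>>> servo_tool([
  [0.7,0,0,-0.2,0],
  [0.7,0,0,-0.4,0],
  [0.7,0,0,-0.8,0],
  [0.7,0,0,-1,0],
  [0.7,0,0,-1,0],
  [0.7,0,0,-1,0],
  [0.7,0,0,-1,0],
  [0.7,0,-0.5,-1,0],
  [0.7,0,-1,-0.5,0],
  [0.7,0,-1,0,0],
  [0.7,0,-1,0,0],
  [0.7,0,-1,0,0],
  [0.7,0,-1,0,0],
  [0.7,0,-1,0,0],
  [0.7,0,-1,0,0],
  [0.7,0,-1,0,0],
  [0.7,0,-1,0,0],
  [0.7,0,-1,0,0],
  [0.7,0,-1,0,0],
  [0.7,0,0,0,0],
])

```text
t: 21.4
position: [0.3735, -0.064, 0.2503]
tcp_rot: [0.0, 0.94, 0.341, 0.0]
contact_force: [0.4, 0.9, 0.0]
width: 0.0599
gripper_force: 0.0
```

```bash
cat > look2.py <<'E'
from h import *
st()
im,d,P=pts('top'); M=mf(P); im=im.astype(int)
m=(M[...,2]>.075)&(M[...,2]<.2)&(abs(M[...,0]+.003)<.04)&(M[...,1]>-.088)&(M[...,1]<.15); q=M[m]; print(len(q)); print(np.percentile(q,[1,50,99],axis=0).round(4))
for y in np.arange(-.08,.1,.015):
    s=q[abs(q[:,1]-y)<.0075]
    if len(s)>5: print(round(y,3),len(s),'x',s[:,0].min().round(4),s[:,0].max().round(4),'ztop',np.percentile(s[:,2],97).round(4))
im,d,P=pts('side');M=mf(P)
m=(abs(M[...,1]+.026)<.12)&(M[...,2]>.15)&(M[...,2]<.29)&(M[...,0]>.05)&(M[...,0]<.2)
print('cover',np.pi/2+np.arctan(np.polyfit(M[m][:,2],M[m][:,0],1)[0]))
E
python3 look2.py
```

```text
t 21.4 mixer [-0.2928  0.067   0.2503] world [ 0.3735 -0.064   0.2503] yaw 39.91 w 0.0599 F [0.4 0.9 0. ] g 0.0
1392
[[-0.0317 -0.05    0.0828]
 [-0.0096  0.0051  0.1082]
 [ 0.0232  0.0803  0.1176]]
-0.05 103 x -0.0318 0.0249 ztop 0.1166
-0.035 189 x -0.0316 0.025 ztop 0.1174
-0.02 186 x -0.0322 0.0243 ztop 0.1176
-0.005 185 x -0.0319 0.0267 ztop 0.1169
0.01 186 x -0.0323 0.0245 ztop 0.1165
0.025 181 x -0.0328 0.0248 ztop 0.1165
0.04 145 x -0.0314 0.0218 ztop 0.1141
0.055 84 x -0.0204 0.0126 ztop 0.1027
0.07 99 x -0.0194 0.0139 ztop 0.1031
0.085 34 x -0.019 0.0118 ztop 0.1041
cover 1.7100272388347542
```

```bash
python3 -c "
from rig import workorder
print(workorder.hand_in())"
```

```text
the job is handed in; nothing more can be done
None
```

The job is handed in, though no verdict came back. My last measurements show the cover open at about 1.71 rad and the tall bottle lying level in the valley, with its cap away from the drive housing. Its underside is at about y -52 mm, the gripper is clear of everything, and the arm never came near the shorter bottle.

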